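# Check a door frame for square with a slide rule and true it

## Robot

A 7-joint arm with a two-finger parallel gripper is mounted at the origin on the work surface. World frame = base frame: x ahead of the robot, y to its left, z up, the work surface at z = 0. Lengths are in mm, angles in rad, forces in N, time in s.
With the tool pointing down it reaches from about 400 to 900 mm from the base axis. Payload 5.5 kg.
Tool frame: the origin (TCP) lies between the finger pads; the fingertips stand 14 mm ahead of it and the grasp point (between the pads) lies 5 mm behind it (robot.tip_reach is the distance from the TCP to the fingertips, in mm); z points along the fingers, y is the line along which they close (so a half turn about z gives the same grasp; the last joint's range is limited). The gripper opens to 85 mm and grips with 20 to 120 N. Pads are 22 mm wide; open, the fingers measure 114 mm over their backs; the gripper's body (76 mm by 85 mm) begins 54 mm behind the grasp point. The pads swing forward as they close: fully open they stand 13 mm farther back than shut.
Start: joints at [1.496, 0.501, -0.427, 1.55, 0.221, 1.138, -0.21], TCP at [215.45, -613.254, 245.31] pointing down, gripper open.
Joint ranges: [-2.88, 2.88], [-0.31, 2.03], [-1.54, 1.56], [0.2, 2.42], [-1.41, 4.55], [0.19, 2.02], [-2.57, 2.57]. Speed limits (rad/s): [2.57, 2.57, 3.14, 3.14, 3.14, 3.14, 3.14].

## Interface

Orientations are given as a 3x3 rotation matrix whose columns are the frame's x, y, z axes.
In Python, from station import robot gives the robot as it stands.
- The arm moves only by the tool play_rows, never from a script. Its argument "plan" is text: rows parted by semicolons, each of 5 numbers parted by spaces: the closure, from -1 (fully open) to 1 (shut), then the shift along the tool's x, y, z as a fraction of full scale, then the turn about the tool's z as a fraction of full scale. A call has 1 to 10 rows; each row shifts and turns the commanded pose from where the row before left it, along the tool's axes as they then stand; what a row does not reach is not made up. Full scale, the value 1, is 20 mm for a shift and 0.1 rad for a turn. A row lasts 1/10 s, in which the tool goes at most 50 mm and 8.59 degrees, less where a joint would pass 70% of its speed; a pose out of reach is approached as far as the arm can. A call with a number of a shift or a turn outside -1 to 1 is refused whole. A call with a gripper value outside its range is refused whole. The fingers move at their own pace and stop on an object; "newtons" is the grip in N (left out, the last holds). Time passes only in rows, so rows that do not move let the fingers close. It gives the time, the measured TCP pose, the force, the opening and the grip force at its end, in the units of the state.
- robot.state(): the state, without advancing time (a new reading comes with each control period).
- robot.get_image(name): name is "scene" or "top" or "wrist"; returns a dict with "image" (400x640x3 uint8, blue, green, red), "depth" (400x640 float32, mm along the optical axis (not along the pixel's ray), 0 where there is no reading), "fov_y" (degrees; the focal length in pixels is half the picture's height over the tangent of half this angle, whatever the lens; pixels are square), "cx", "cy" (the principal point, pixels), "k1" (the pictures are not rectified: a ray, as slopes to the right and down, at radius r is drawn at 1 + k1 r^2 times it, then the intrinsics apply), "world_from_camera" (4x4, takes a point from camera to world coordinates). Camera axes: x right, y down, z forward; pixel columns grow to the right and rows downward; lengths in mm; the calibration is good to about 2 mm. A picture is of the moment at which its call begins.
- robot.finish_job(): hands the job in; it is judged then, once.
Trained networks look in a picture, given as the dict that the camera call returned (one of the last four; its "shot" number tells which), for a name from the list of things; names that differ only in an ending like _2 or _b are one class to them, and where a whole thing is asked for, a point or a joint stands for the part that bears it (a point fixed in the world has none). Each returns a list of dicts, best first, with "confidence" (0 to 1); they miss things now and then, are a little off and sometimes report something else, mostly with a low value. They report only what shows in the picture. A call takes as long as a camera call.
- robot.outline_of(picture, label): "pixels" (400x640 bool, what is visible of it) and "uv" ([column, row] in pixels, amid what is visible of it).
The state is a dict: "time_s": time; "qpos": joint angles; "joint_vel": joint speeds; "tau": joint torques, N m; "ee_pos": TCP position; "orientation": TCP orientation; "wrist_force": force on the tool from outside, world axes, zero at the start; "moment": the same for the moment, N m; "gripper_width": opening from 0.0 (shut) to 1.0 (fully open); "gripper_force": force on a finger pad.
Only numpy, scipy, OpenCV 4.12 (cv2) and the standard library are available. Lean on these libraries where they do the work, as an engineer would, in place of code of your own. Each camera call takes 0.05 s, during which the arm holds its last target. There are 200 camera calls.

## Task

Check the small dark door frame for square with the spring slide rule: measure the brass-stud diagonal first and then the iron-stud diagonal, each time hooking the red hook round the outside of one corner and drawing the rule out until its steel foot seats gently in the inside of the opposite corner, and keep it seated there for a moment. Stand the rule back on its cork mat, and leave the frame square, its two diagonals within 5 mm of each other: if they differ more than that, push the free far rail gently sideways. Leave the hammer, the chisel and the trinket box where they are.

Things in the scene. Friction and masses are not known exactly. Their poses are not given: they have to be found in the camera images.
- frame: Dark wooden frame lying flat, outside 220 x 220 mm, opening 160 x 160, rails 30 wide, 22 thick. Origin on the bench at its middle (when square); x from near to far rail (away from the robot at yaw 0), z up. The near rail is fixed, with a cleat and toggle 30 mm tall at its middle. The two stiles turn stiffly on pins under the studs. More than 15 N from the rule's foot or 25 N from fingers marks the wood.
- far_rail: The free far rail, 220 x 30 x 22 mm; origin on the bench below its +y (iron) stud, y along it towards that end. It stays parallel to the near rail and shifts along the frame's y (starts up to 21 mm off either way) when its end is pushed with about 10 N, and stays where left, with no spring-back. A hard push along a diagonal also racks the frame and spoils the measurement.
- brass_near (a point): Brass stud on top of the frame (22 mm up) at the near rail's +y corner. Every stud sits 15 mm in from both outer edges: the outside corner is 21 mm outwards and the inside corner 21 mm inwards along the diagonal. The two brass studs mark one diagonal. Square: 268.7 mm between the studs of either diagonal.
- brass_far (a point): Brass stud at the far rail's -y corner, otherwise like brass_near. Shifting the far rail towards +y shortens the brass diagonal and lengthens the iron one.
- iron_near (a point): Steel-grey (iron) stud at the near rail's -y corner, otherwise like brass_near.
- iron_far (a point): Steel-grey (iron) stud at the far rail's +y corner. The two iron studs mark the other diagonal.
- rule_grip (a point): Middle of the black upright grip of the slide rule: 36 mm long (x), 18 wide (y, pinch across it), 42 tall, on a yellow carriage 30 wide, its top 21 mm below this point. Rule x runs from hook to foot, z up. Foot axis 22 mm along +x; undersides of foot and hook 53 mm below, of carriage and beam 32 mm below: with the foot 2 to 6 mm above the bench these pass just over the frame. 0.2 to 0.3 kg.
- rule_foot: The rule's steel foot, an upright pin 16 mm in diameter, 21 tall, under the front of the yellow carriage. Origin: centre of its underside; axes as the rule's. Seated in an inside corner, touching both rails, pressed home with some 3 to 8 N, its axis is about 32.5 mm from that corner's stud (31 to 34.5 when the frame is racked).
- rule_hook: The rule's red hook: a V of two upright wings (120 degrees apart, each 20 mm long, 5 thick, 21 tall) under the end of the aluminium beam, open towards the foot. Origin: the inner vertex of the V at its underside; hooked round an outside corner it is 21 mm outside that corner's stud. Moves with the beam.
- rule_beam (a joint): How far the rule is drawn out, m: 0 closed to 0.065. Hook vertex to foot axis = 220 mm + this; about 0.037 on a seated diagonal of a square frame. A spring closes it with 2 N at 0, rising to 4 N at 0.05. For each mm by which one diagonal's seated reading exceeds the other's, shift the far rail 0.8 mm so as to shorten the longer diagonal.
- mat: Cork mat 360 x 100 mm, 3 mm thick, fixed. Origin at its middle on the bench, x along its length. The rule stands on it on foot and hook, about along the mat, foot end away from the robot; it must finally stand with foot and hook both on the cork.
- hammer: Hammer lying on the bench to the left, about 280 mm long, x along the handle. Leave it alone.
- chisel: Wood chisel lying on the bench to the right, 205 mm long, 24 thick, origin between handle and blade. Leave it alone.
- trinket_box: Small dark box with brass studs, 74 x 104 x 55 mm, beyond the frame, origin at the centre of its underside. Leave it alone.

How it is judged (in metres and radians):
On the way, in this order (a step that is already met when the one before it is completed fails the run):
1. brass diagonal measured: hook round the outside of one brass corner, foot seated in the inside of the other, the foot pressing at least 2 N and the hook 1 N, held 0.3 s (((horizontal distance between rule_foot and brass_far below 0.0375 m and horizontal distance between rule_hook and brass_near below 0.0265 m) or (horizontal distance between rule_foot and brass_near below 0.0375 m and horizontal distance between rule_hook and brass_far below 0.0265 m)) and contact force between rule_foot and frame above 2 N and contact force between rule_hook and frame above 1 N and value of joint rule_beam above 0.012 m and height (world z) of each of rule_foot, rule_hook below 0.015 m), for 0.3 s.
2. then the iron diagonal measured in the same way (((horizontal distance between rule_foot and iron_far below 0.0375 m and horizontal distance between rule_hook and iron_near below 0.0265 m) or (horizontal distance between rule_foot and iron_near below 0.0375 m and horizontal distance between rule_hook and iron_far below 0.0265 m)) and contact force between rule_foot and frame above 2 N and contact force between rule_hook and frame above 1 N and value of joint rule_beam above 0.012 m and height (world z) of each of rule_foot, rule_hook below 0.015 m), for 0.3 s.
3. the rule stands on its cork mat again (height (world z) of rule_foot below 0.008 m and height (world z) of rule_hook below 0.009 m and x of rule_foot in the frame of mat between -0.175 and 0.175 m and y of rule_foot in the frame of mat between -0.047 and 0.047 m and x of rule_hook in the frame of mat between -0.175 and 0.175 m and y of rule_hook in the frame of mat between -0.047 and 0.047 m and angle between rule_foot's own z axis and vertical below 0.1 rad and linear speed of rule_foot below 0.02 m/s), for 0.2 s.
At the end, for the whole second after the job is handed in: Both diagonals, stud to stud, within 2.5 mm of 268.7 mm (so within 5 mm of each other); the rule stands upright and still on foot and hook, both on the cork mat (all of step 3 and horizontal distance between brass_near and brass_far between 0.2662 and 0.2712 m and horizontal distance between iron_near and iron_far between 0.2662 and 0.2712 m); the robot touches nothing.
It fails at once if the foot pressed on the frame with more than 15 N (contact force between rule_foot and frame above 15 N).
It fails at once if the fingers pressed on the frame with more than 25 N (contact force between the fingers and frame above 25 N).
It fails at once if the hammer moved more than 30 mm (distance of hammer from where it was at the start of the episode above 0.03 m).
It fails at once if the chisel moved more than 30 mm (distance of chisel from where it was at the start of the episode above 0.03 m).
It fails at once if the studded trinket box moved more than 30 mm (distance of trinket_box from where it was at the start of the episode above 0.03 m).
It also fails if it takes over 72 s, if anything falls off the work surface, if the arm or the gripper's body presses on something with over 40 N, if the wrist force passes 120 N, or if a joint passes its speed limit or range.

## Working session

There is one attempt and no reset: what is moved stays moved. The work goes in short steps, Python scripts to look and compute and a tool call to move; the robot and the scene stay as the last step left them, time stands still between calls to the robot, and variables do not carry over. Pictures are saved under pics/ and viewed, at most 10 in all, crops included, and the job is handed in when it is done.

Besides the shell and the picture viewer there is one more tool, called after ">>>" in YAML: its name, and indented under it one key for each argument. play_rows: Moves the arm, as the interface text tells. Shift numbers are shares of 20 mm and turn numbers shares of 0.1 rad, none past 1 either way. Its arguments: {"type":"object","properties":{"plan":{"type":"string"},"newtons":{"type":"number"}},"required":["plan"]}

```bash
mkdir -p pics; ls; cat > h.py <<'E'
import numpy as np, cv2
from station import robot
def cam(p):
    f=200/np.tan(np.radians(p["fov_y"])/2)
    K=np.array([[f,0,p["cx"]],[0,f,p["cy"]],[0,0,1.]]); return K,np.array([p["k1"],0,0,0.]),np.array(p["world_from_camera"])
def ray(p,uv):
    K,d,T=cam(p); s=cv2.undistortPoints(np.array(uv,float).reshape(-1,1,2),K,d).reshape(-1,2)
    return s,T
def at_z(p,uv,z):
    s,T=ray(p,uv); dirs=np.c_[s,np.ones(len(s))]@T[:3,:3].T; o=T[:3,3]
    return o+dirs*((z-o[2])/dirs[:,2])[:,None]
def by_depth(p,uv):
    s,T=ray(p,uv); uv=np.array(uv).reshape(-1,2).round().astype(int); z=p["depth"][uv[:,1],uv[:,0]]
    return (np.c_[s,np.ones(len(s))]*z[:,None])@T[:3,:3].T+T[:3,3]
def proj(p,X):
    K,d,T=cam(p); Ti=np.linalg.inv(T)
    return cv2.projectPoints(np.array(X,float).reshape(-1,1,3),cv2.Rodrigues(Ti[:3,:3])[0],Ti[:3,3],K,d)[0].reshape(-1,2)
E
python3 - <<'E'
from h import *
for n in("top","scene"):
    p=robot.get_image(n); cv2.imwrite(f"pics/{n}1.png",p["image"])
    print(n,np.array(p["world_from_camera"]).round(3).tolist(),p["fov_y"],p["k1"])
    for l in ["frame","far_rail","brass_near","brass_far","iron_near","iron_far","rule_grip","rule_foot","rule_hook","rule_beam","mat","hammer","chisel","trinket_box"]:
        for o in robot.outline_of(p,l)[:4]:
            w=by_depth(p,[o["uv"]])[0]
            print(l,round(o["confidence"],2),np.round(o["uv"],1),w.round(1),int(o["pixels"].sum()))
s=robot.state(); print({k:np.round(v,3).tolist() for k,v in s.items()}, robot.tip_reach)
E
```

```text
pics
top [[0.002, -0.985, 0.171, 303.101], [-1.0, -0.002, 0.003, -25.431], [-0.002, -0.171, -0.985, 1414.63], [0.0, 0.0, 0.0, 1.0]] 49.436679870124124 -0.021240244978432774
frame 0.65 [293.1 224.3] [465.5  69.2   1.5] 2387
far_rail 0.58 [298.7 172.6] [633.9  51.6  22.5] 653
brass_near 0.84 [293.6 225.2] [462.6  67.6   0.8] 2340
brass_near 0.21 [452.5 218.5] [ 483.4 -448.7   16.7] 368
brass_far 0.59 [296.1 176.3] [621.9  60.1  20.6] 650
iron_near 0.84 [293.3 227.7] [451.9  66.9  24.1] 2601
iron_far 0.74 [299.3 175.8] [623.1  49.5  22.7] 675
rule_grip 0.73 [393.2 226.1] [ 457.2 -253.7   27. ] 356
rule_grip 0.68 [394.5 205.1] [ 523.9 -258.1   36.5] 604
rule_beam 0.76 [394.9 224.6] [ 462.2 -259.4   26.4] 276
mat 0.97 [388.1 215.6] [ 494.4 -241.7    3.6] 2746
mat 0.63 [293.4 222.6] [471.5  68.6  -2. ] 2523
hammer 0.84 [205.5 204.6] [526.6 353.3  24. ] 791
chisel 0.8 [454.  220.4] [ 476.7 -452.2   20.2] 239
trinket_box 0.83 [342.7 130.7] [766.6 -92.4  55.7] 791
scene [[-0.761, 0.4, -0.51, 1182.3], [0.648, 0.489, -0.583, 677.219], [0.016, -0.775, -0.632, 838.828], [0.0, 0.0, 0.0, 1.0]] 52.5
[... 578 characters left out ...]
288.3 161.4] [ 439.4 -317.5   -2.1] 214
hammer 0.81 [423.3 290.9] [549.6 383.   20.8] 1124
chisel 0.56 [254.3 148.5] [ 504.  -442.3   18.6] 258
trinket_box 0.7 [244.3 228.8] [788.7 -64.2  53.8] 1052
trinket_box 0.65 [288.9 165.5] [ 485.1 -253.6   33.9] 307
{'time_s': 1.5, 'qpos': [1.496, 0.501, -0.427, 1.55, 0.221, 1.138, -0.21], 'joint_vel': [-0.001, 0.001, -0.002, -0.0, -0.001, -0.0, 0.001], 'tau': [-0.001, -56.936, -5.811, -28.133, 0.013, 0.002, 0.0], 'ee_pos': [215.448, -613.273, 245.325], 'orientation': [[0.943, 0.331, 0.0], [0.331, -0.943, -0.0], [0.0, 0.0, -1.0]], 'wrist_force': [0.019, 0.104, -0.922], 'moment': [0.014, -0.027, -0.0], 'gripper_force': 0.0, 'gripper_width': 1.002} 14.0
```

```bash
python3 - <<'E'
from h import *
t=cv2.imread("pics/top1.png"); 
a=cv2.resize(t[140:270,230:430],(800,520),interpolation=cv2.INTER_CUBIC); cv2.imwrite("pics/c1.png",a)
E
```

```text
(no output)
```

View pics/c1.png

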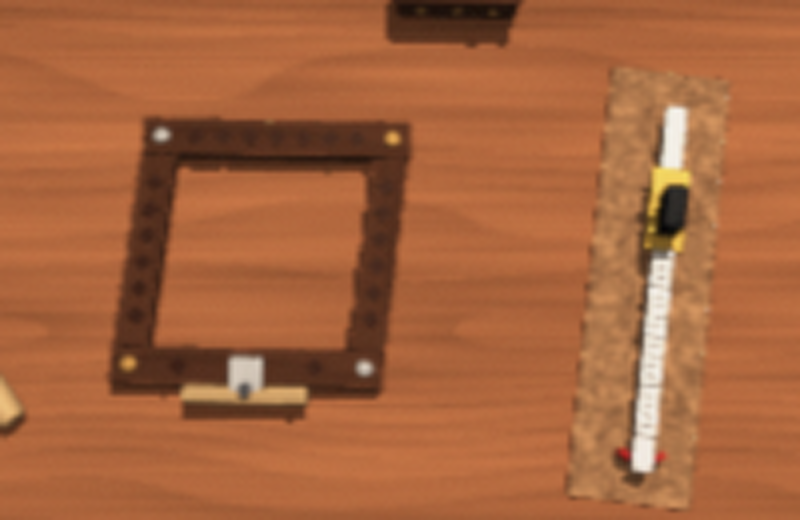

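```bash
python3 - <<'E'
from h import *
p=robot.get_image("top")
c=lambda u,v:[230+(u+.5)/4-.5,140+(v+.5)/4-.5]
hsv=cv2.cvtColor(p["image"],cv2.COLOR_BGR2HSV).astype(int); img=p["image"].astype(float)
def cen(u,v,r=3):
    x,y=np.round(c(u,v)).astype(int); w=img[y-r:y+r+1,x-r:x+r+1].sum(2); w=np.clip(w-np.percentile(w,70),0,None)
    g=np.mgrid[y-r:y+r+1,x-r:x+r+1]; return [(g[1]*w).sum()/w.sum(),(g[0]*w).sum()/w.sum()]
S={n:at_z(p,[cen(*q)],22)[0][:2] for n,q in dict(bn=(128,363),inn=(364,368),if_=(161,134),bf=(392,138)).items()}
for n in S: print(n,S[n].round(1))
d=lambda a,b:round(float(np.linalg.norm(S[a]-S[b])),1)
print("brass",d('bn','bf'),"iron",d('inn','if_'),"near",d('bn','inn'),"far",d('if_','bf'),"L",d('bn','if_'),"R",d('inn','bf'))
print("grip top",at_z(p,[c(677,203)],77)[0].round(1)); print("hook",at_z(p,[c(642,462)],30)[0].round(1),"beam tip",at_z(p,[c(677,110)],35)[0].round(1))
x0,y0=map(int,c(655,180)); 
print("mat corners",at_z(p,[c(612,68),c(728,80),c(690,508),c(568,494)],3).round(1).tolist())
# depth-based grip top
m=np.zeros((400,640),bool); m[170:270,375:420]=1
v,u=np.nonzero(m); X=by_depth(p,np.c_[u,v]); g=X[(X[:,2]>60)&(X[:,2]<95)]; print(len(g),g.mean(0).round(1),g.min(0).round(1),g.max(0).round(1))
b=X[(X[:,2]>24)&(X[:,2]<48)]; q=np.polyfit(b[:,0],b[:,1],1); print("beam fit",len(b),q,b[:,0].min(),b[:,0].max(), "y@520",np.polyval(q,520))
E
```

```text
bn [443.5 168.9]
inn [439.9 -21. ]
if_ [632.  146.2]
bf [629.3 -43.8]
brass 282.4 iron 254.6 near 189.9 far 190.0 L 189.8 R 190.7
grip top [ 564.3 -266.2   77. ]
hook [ 364.6 -241.1   30. ] beam tip [ 649.8 -276.1   35. ]
mat corners [[694.0, -228.4, 3.0], [683.8, -325.4, 3.0], [329.1, -283.0, 3.0], [340.2, -185.1, 3.0]]
76 [ 561.2 -263.5   74.3] [ 542.8 -273.8   60.2] [ 578.8 -254.    82.6]
beam fit 456 [-1.12516686e-01 -1.99347726e+02] 358.5214257231369 641.3296370622197 y@520 -257.8564022601698
```

>>> play_rows:
  plan: "-1 0 0 0.95 0.9;-1 0 0 0.95 0.9;-1 0 0 0.95 0.9;-1 0 0 0.95 0.9;-1 0 0 0.95 0.9;-1 0.79 -1 0 0;-1 0.79 -1 0 0;-1 0.79 -1 0 0;-1 0.79 -1 0 0;-1 0.79 -1 0 0"
  newtons: 60

```text
time_s: 2.55
ee_pos: [305.9, -522.1, 150.4]
orientation: [[0.994, -0.112, 0.0], [-0.112, -0.994, -0.0], [0.0, 0.0, -1.0]]
wrist_force: [0.1, 0.2, -0.2]
gripper_width: 1.001
gripper_force: 0.0
```

>>> play_rows:
  plan: "-1 0.79 -1 0 0;-1 0.79 -1 0 0;-1 0.79 -1 0 0;-1 0.79 -1 0 0;-1 0.79 -1 0 0;-1 0.79 -1 0 0;-1 0.79 -1 0 0;-1 0.79 -1 0 0;-1 0.79 -1 0 0;-1 0.79 -1 0 0"

```text
time_s: 3.55
ee_pos: [485.3, -341.0, 150.5]
orientation: [[0.994, -0.112, 0.0], [-0.112, -0.994, -0.0], [0.0, 0.0, -1.0]]
wrist_force: [-0.5, 0.7, -0.7]
gripper_width: 1.004
gripper_force: 0.0
```

>>> play_rows:
  plan: "-1 0.68 -0.85 0 0;-1 0.68 -0.85 0 0;-1 0.68 -0.85 0 0;-1 0.68 -0.85 0 0;-1 0.68 -0.85 0 0;-1 0 0 0 0"

```text
time_s: 4.15
ee_pos: [564.4, -260.9, 150.7]
orientation: [[0.994, -0.107, 0.002], [-0.107, -0.994, 0.002], [0.002, -0.002, -1.0]]
wrist_force: [0.1, 0.7, 0.2]
gripper_width: 0.999
gripper_force: 0.0
```

```bash
cat > w.py <<'E'
from h import *
import sys
p=robot.get_image("wrist"); cv2.imwrite("pics/"+sys.argv[1]+".png",p["image"])
s=robot.state(); print(s["ee_pos"],np.arctan2(s["orientation"][1][0],s["orientation"][0][0]),s["qpos"])
v,u=np.mgrid[0:400:2,0:640:2]; X=by_depth(p,np.c_[u.ravel(),v.ravel()]); ok=p["depth"][::2,::2].ravel()>0
X=X[ok]; g=X[(X[:,2]>70)&(X[:,2]<84)]; print("grip top",len(g),g.mean(0).round(1) if len(g) else "", cv2.minAreaRect(g[:,:2].astype(np.float32)) if len(g) else "")
E
python3 w.py w1
```

```text
[ 562.82016329 -262.94844852  150.42764619] -0.10880533171510284 [ 0.68939553  0.55057603 -0.39771502  1.70728926  0.25346572  0.93436355
 -1.48666119]
grip top 296 [ 565.1 -266.9   74.8] ((564.435791015625, -266.96728515625), (17.516605377197266, 34.29217529296875), 83.70299530029297)
```

View pics/w1.png

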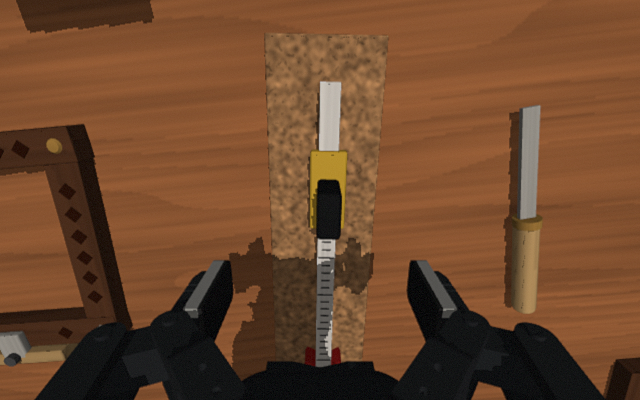

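>>> play_rows:
  plan: "-1 0 0 0 -1;-1 0 0 0 -1;-1 0 0 0 -1;-1 0 0 0 -1;-1 0 0 0 -1;-1 0 0 0 -1;-1 0 0 0 -1;-1 0 0 0 -1;-1 0 0 0 -1;-1 0 0 0 -1"

```text
time_s: 5.2
ee_pos: [560.3, -266.7, 150.1]
orientation: [[0.63, 0.777, -0.001], [0.777, -0.63, -0.001], [-0.001, -0.0, -1.0]]
wrist_force: [0.8, -0.2, -1.2]
gripper_width: 1.003
gripper_force: 0.0
```

>>> play_rows:
  plan: "-1 0 0 0 -1;-1 0 0 0 -1;-1 0 0 0 -1;-1 0 0 0 -1;-1 0 0 0 -1;-1 0 0 0 -1;-1 0 0 0 -1;-1 0 0 0 -1;-1 0 0 0 -1;-1 0 0 0 -1"

```text
time_s: 6.2
ee_pos: [560.3, -266.7, 150.0]
orientation: [[-0.314, 0.95, -0.001], [0.95, 0.314, -0.001], [-0.001, -0.002, -1.0]]
wrist_force: [-0.2, 0.6, 0.0]
gripper_width: 1.0
gripper_force: 0.0
```

>>> play_rows:
  plan: "-1 0 0 0.5 -1;-1 0 0 0.5 -1;-1 0 0 0.5 -1;-1 0 0 0.5 -1;-1 0 0 0 -1;-1 0 0 0 -1;-1 0 0 0 -1;-1 0 0 0 -1;-1 0 0 0 -1;-1 0 0 0 -1"

```text
time_s: 7.2
ee_pos: [560.3, -266.8, 109.9]
orientation: [[-0.968, 0.249, -0.001], [0.249, 0.968, -0.001], [0.001, -0.002, -1.0]]
wrist_force: [-0.4, 0.4, -0.1]
gripper_width: 0.999
gripper_force: 0.0
```

>>> play_rows:
  plan: "-1 0 0 0 -1;-1 0 0 0 -0.4;-1 0 0 0 0;-1 0 0 0 0"

```text
time_s: 7.6
ee_pos: [560.8, -266.1, 110.0]
orientation: [[-0.993, 0.116, -0.001], [0.116, 0.993, -0.001], [0.001, -0.001, -1.0]]
wrist_force: [0.3, -0.3, -0.1]
gripper_width: 1.0
gripper_force: 0.0
```

```bash
python3 w.py w2
```

```text
[ 561.03455781 -265.75461902  110.12720701] 3.025668060272607 [ 1.10215849  0.84026777 -1.03974012  1.7159893   0.81520575  1.08244259
  1.24560481]
grip top 419 [ 561.4 -267.    75.1] ((562.90966796875, -266.8846435546875), (17.715938568115234, 35.46620178222656), 82.3968734741211)
```

>>> play_rows:
  plan: "-1 -0.12 -0.04 0.7 0;-1 0 0 0.7 0;-1 0 0 0.7 0;-1 0 0 0.7 0;1 0 0 0 0;1 0 0 0 0;1 0 0 0 0;1 0 0 0 0;1 0 0 0 0;1 0 0 0 0"

```text
time_s: 8.65
ee_pos: [564.4, -266.0, 55.1]
orientation: [[-0.994, 0.114, 0.001], [0.114, 0.994, -0.001], [-0.001, -0.0, -1.0]]
wrist_force: [-0.5, -0.1, 3.9]
gripper_width: 0.206
gripper_force: 59.0
```

>>> play_rows:
  plan: "1 0 0 0 0;1 0 0 -0.5 0;1 0 0 -0.5 0;1 0 0 -0.5 0;1 0 0 0 0"

```text
time_s: 9.15
ee_pos: [565.0, -266.2, 86.3]
orientation: [[-0.994, 0.114, 0.003], [0.114, 0.994, -0.001], [-0.003, -0.001, -1.0]]
wrist_force: [0.1, -0.1, -1.7]
gripper_width: 0.204
gripper_force: 58.7
```

```bash
python3 - <<'E'
from h import *
p=robot.get_image("scene"); cv2.imwrite("pics/s2.png",cv2.resize(p["image"][90:270,180:460],(800,514)))
print(robot.state()["qpos"].round(2))
E
```

```text
[ 1.08  0.87 -1.01  1.72  0.85  1.05  1.23]
```

View pics/s2.png

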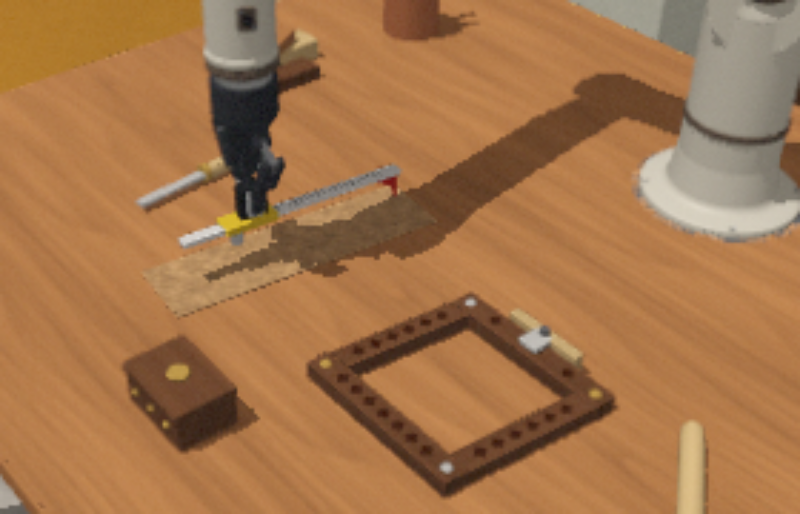

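>>> play_rows:
  plan: "1 0 0 -0.1 0.8;1 0 0 -0.1 0.8;1 0 0 -0.1 0.8;1 0 0 -0.1 0.8;1 0 0 -0.1 0.8;1 0 0 -0.1 0.8;1 0 0 -0.1 0.8;1 0 0 -0.1 0.8;1 0 0 -0.1 0.8;1 0 0 0 0.19"
  newtons: 80

```text
time_s: 10.2
ee_pos: [563.8, -265.8, 102.3]
orientation: [[-0.657, 0.754, -0.0], [0.754, 0.657, -0.0], [-0.0, -0.0, -1.0]]
wrist_force: [0.4, -0.3, -3.7]
gripper_width: 0.199
gripper_force: 80.4
```

>>> play_rows:
  plan: "1 0.4 0.3 0 0;1 0.9 0.75 0 0;1 0.9 0.75 0 0;1 0.9 0.75 0 0;1 0.9 0.75 0 0;1 0.9 0.75 0 0;1 0.9 0.75 0 0;1 0.9 0.75 0 0;1 0.9 0.75 0 0;1 0.9 0.75 0 0"

```text
time_s: 11.2
ee_pos: [557.5, -43.3, 102.1]
orientation: [[-0.66, 0.751, -0.001], [0.751, 0.66, 0.0], [0.001, -0.0, -1.0]]
wrist_force: [0.8, -0.8, -2.3]
gripper_width: 0.196
gripper_force: 80.4
```

>>> play_rows:
  plan: "1 0.9 0.75 0 0;1 0.9 0.7 0 0;1 0.9 0.6 0 0;1 0.6 0.4 0 0;1 0.2 0.2 0 0;1 0 0 0 0;1 0 0 0 0"

```text
time_s: 11.9
ee_pos: [552.3, 41.3, 102.1]
orientation: [[-0.657, 0.754, -0.0], [0.754, 0.657, -0.001], [-0.001, -0.001, -1.0]]
wrist_force: [-0.1, -0.5, -2.8]
gripper_width: 0.2
gripper_force: 80.4
```

```bash
python3 - <<'E'
from h import *
p=robot.get_image("wrist"); cv2.imwrite("pics/w3.png",p["image"])
s=robot.state(); print(s["ee_pos"].round(1),s["orientation"].round(3).tolist(),s["qpos"].round(2),s["wrist_force"].round(1))
q=robot.get_image("top"); cv2.imwrite("pics/t3.png",cv2.resize(q["image"][140:270,230:430],(800,520),interpolation=cv2.INTER_CUBIC))
E
```

```text
[552.3  41.  102.1] [[-0.657, 0.754, -0.0], [0.754, 0.657, -0.001], [-0.001, -0.001, -1.0]] [ 0.57  0.68 -0.92  1.89  0.68  0.92  0.03] [ 0.6  0.3 -2.1]
```

View pics/w3.png

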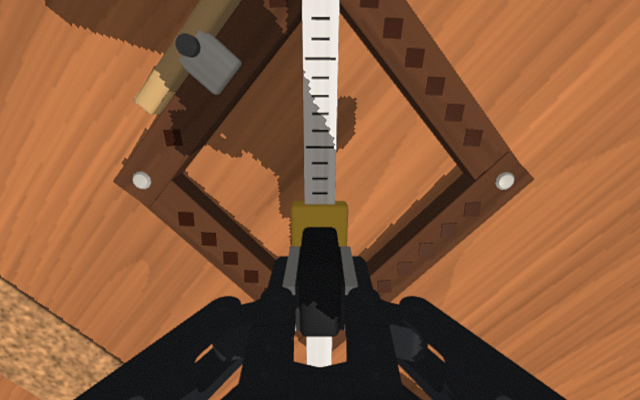

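```bash
python3 - <<'E'
from h import *
p=robot.get_image("wrist")
print(at_z(p,[[142,181],[505,181]],22).round(1), "expect inn 439.9,-21 ; if 632,146.2")
q=robot.get_image("top"); img=q["image"].astype(int)
r=(img[:,:,2]>110)&(img[:,:,1]<50)&(img[:,:,0]<60); v,u=np.nonzero(r); k=(u>200)&(u<340)&(v>150)&(v<290); print("red",u[k],v[k]); 
if k.sum(): print(at_z(q,[[u[k].mean(),v[k].mean()]],65)[0])
d=p["depth"]; print("beam z",by_depth(p,[[320,150],[320,60],[320,10]]).round(1).tolist())
E
```

```text
[[442.3 -21.4  22. ]
 [632.9 144.6  22. ]] expect inn 439.9,-21 ; if 632,146.2
red [257 258 257 258] [238 238 239 239]
[413.61204665 175.09531339  65.        ]
beam z [[514.8, 84.2, 77.8], [488.1, 114.8, 76.1], [474.9, 130.0, 74.9]]
```

View pics/t3.png

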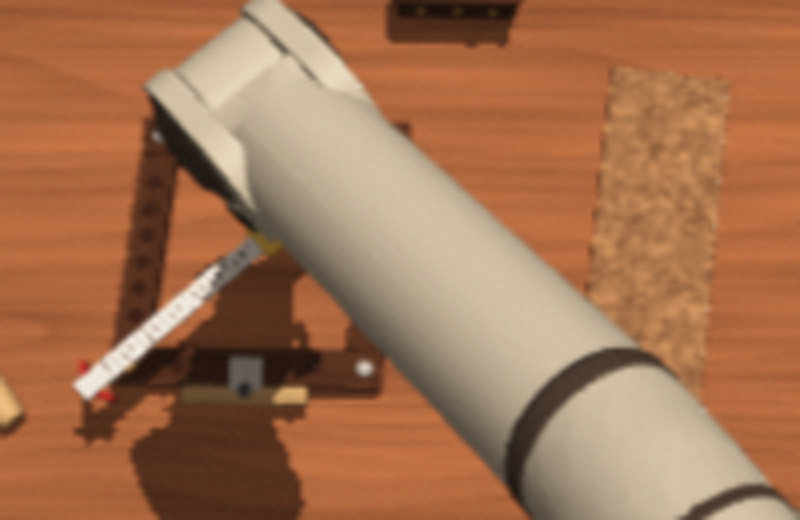

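```bash
python3 - <<'E'
from h import *
p=robot.get_image("wrist"); q=robot.get_image("top")
print("wings",at_z(q,[[253.4,235.4]],62)[0].round(1), at_z(q,[[253.4,235.4]],52)[0].round(1))
print("frame z", by_depth(p,[[150,165],[130,180],[400,40],[500,165],[520,180],[230,90],[440,85]]).round(1).tolist())
print("bench z", by_depth(p,[[60,200],[600,100],[420,150],[260,160]]).round(1).tolist())
print("beam z",by_depth(p,[[320,190],[320,170],[320,150],[320,130],[320,110],[320,90],[320,60],[320,30],[320,3]])[:,2].round(1).tolist())
E
```

```text
wings [423.5 188.6  62. ] [424.4 190.2  52. ]
frame z [[440.5, -7.8, 21.6], [435.5, -26.3, 21.4], [514.4, 159.1, 19.7], [621.9, 150.1, 20.9], [640.7, 152.4, 21.4], [453.4, 67.9, 21.0], [552.1, 157.9, 19.6]]
bench z [[395.4, -91.5, -1.0], [651.1, 231.2, -1.5], [581.0, 122.7, -1.5], [495.1, 37.9, -1.3]]
beam z [75.8, 77.3, 76.9, 78.1, 75.7, 76.1, 78.1, 75.0, 76.2]
```

>>> play_rows:
  plan: "1 0 0.1 0.4 0;1 0 0 0.4 0;1 0 0 0.4 0;1 0 0 0.4 0;1 0 0 0.3 0;1 0 0 0.2 0;1 0 0 0.2 0;1 0 0 0 0"

```text
time_s: 13.0
ee_pos: [553.4, 43.8, 55.9]
orientation: [[-0.658, 0.753, -0.001], [0.753, 0.658, -0.0], [0.0, -0.0, -1.0]]
wrist_force: [0.0, -0.4, -2.3]
gripper_width: 0.198
gripper_force: 80.5
```

```bash
cat > t.py <<'E'
from h import *
import sys
u=np.array([float(sys.argv[1]),float(sys.argv[2])]); u/=np.linalg.norm(u); n=np.array([u[1],-u[0]])
s=robot.state(); e=np.array(s["ee_pos"]); f=np.array(s["wrist_force"]); print(s["time_s"],e.round(2),"F along",(f[:2]@u).round(2),"lat",(f[:2]@n).round(2),"z",f[2].round(2),"mom",np.round(s["moment"],2),"x-axis",np.round(s["orientation"],4)[:,0])
E
python3 t.py .658 -.753
```

```text
13.0 [553.38  43.8   55.85] F along 0.28 lat 0.24 z -2.27 mom [-0.1  -0.04 -0.05] x-axis [-6.58e-01  7.53e-01  4.00e-04]
```

>>> play_rows:
  plan: "1 -0.3 0 0 0;1 -0.3 0 0 0;1 -0.3 0 0 0;1 -0.3 0 0 0;1 -0.3 0 0 0;1 -0.2 0 0 0;1 -0.2 0 0 0;1 -0.1 0 0 0;1 0 0 0 0"

```text
time_s: 13.9
ee_pos: [580.0, 13.5, 56.3]
orientation: [[-0.658, 0.753, -0.0], [0.753, 0.658, 0.0], [0.0, -0.0, -1.0]]
wrist_force: [-1.5, 2.4, -3.4]
gripper_width: 0.198
gripper_force: 80.4
```

```bash
python3 t.py .658 -.753; python3 - <<'E'
from h import *
q=robot.get_image("top"); cv2.imwrite("pics/t4.png",cv2.resize(q["image"][200:270,230:330],(800,560),interpolation=cv2.INTER_CUBIC))
E
```

```text
13.9 [580.04  13.51  56.28] F along -2.73 lat -0.46 z -3.37 mom [ 0.53  0.46 -0.07] x-axis [-6.577e-01  7.533e-01  1.000e-04]
```

View pics/t4.png

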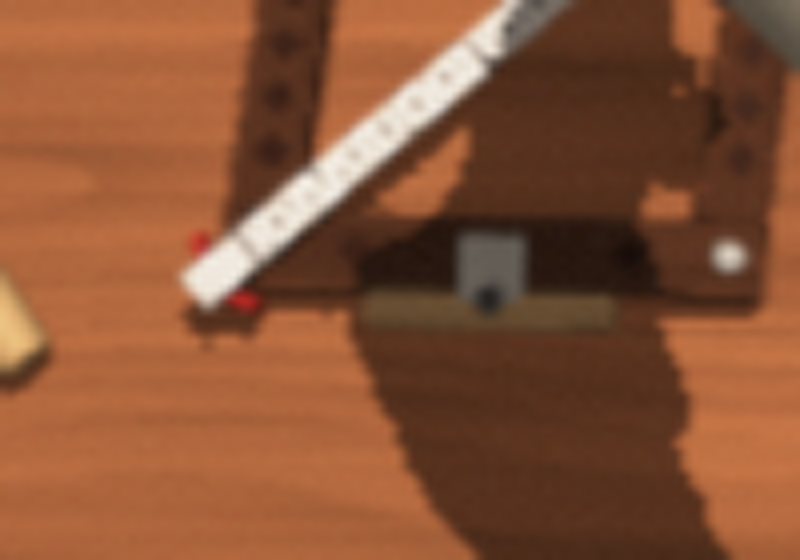

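>>> play_rows:
  plan: "1 -0.2 0 0 0;1 -0.2 0 0 0;1 -0.2 0 0 0;1 -0.15 0 0 0;1 -0.1 0 0 0;1 0 0 0 0;1 0 0 0 0"

```text
time_s: 14.65
ee_pos: [591.1, 0.8, 56.3]
orientation: [[-0.658, 0.753, -0.0], [0.753, 0.658, -0.0], [-0.0, -0.0, -1.0]]
wrist_force: [-2.1, 2.7, -2.4]
gripper_width: 0.201
gripper_force: 80.4
```

```bash
python3 t.py .658 -.753
```

```text
14.65 [591.11   0.84  56.31] F along -3.39 lat -0.24 z -2.44 mom [0.49 0.6  0.01] x-axis [-0.6579  0.7531 -0.    ]
```

>>> play_rows:
  plan: "1 -0.05 0 0 0;1 -0.05 0 0 0;1 0 0 0 0"

```text
time_s: 14.95
ee_pos: [592.4, -0.7, 56.3]
orientation: [[-0.658, 0.753, -0.0], [0.753, 0.658, -0.0], [-0.0, -0.0, -1.0]]
wrist_force: [-2.9, 2.7, -2.6]
gripper_width: 0.198
gripper_force: 80.4
```

>>> play_rows:
  plan: "1 -0.05 0 0 0;1 0 0 0 0"

```text
time_s: 15.15
ee_pos: [593.1, -1.5, 56.3]
orientation: [[-0.658, 0.753, -0.0], [0.753, 0.658, -0.0], [-0.0, -0.0, -1.0]]
wrist_force: [-3.5, 2.3, -2.8]
gripper_width: 0.201
gripper_force: 80.4
```

```bash
python3 t.py .658 -.753
```

```text
15.15 [593.11  -1.49  56.27] F along -4.0 lat 1.14 z -2.77 mom [0.56 0.58 0.12] x-axis [-0.6579  0.7531 -0.    ]
```

>>> play_rows:
  plan: "1 -0.05 -0.05 0 0;1 0 0 0 0"

```text
time_s: 15.35
ee_pos: [593.0, -2.4, 56.4]
orientation: [[-0.658, 0.753, 0.0], [0.753, 0.658, 0.001], [0.0, 0.001, -1.0]]
wrist_force: [-2.2, 4.8, -2.5]
gripper_width: 0.2
gripper_force: 80.5
```

>>> play_rows:
  plan: "1 -0.05 -0.05 0 0;1 0 0 0 0"

```text
time_s: 15.55
ee_pos: [593.0, -2.6, 56.4]
orientation: [[-0.659, 0.752, 0.001], [0.752, 0.659, 0.002], [0.001, 0.002, -1.0]]
wrist_force: [-2.8, 6.6, -3.1]
gripper_width: 0.201
gripper_force: 80.4
```

```bash
python3 t.py .658 -.753
```

```text
15.55 [593.02  -2.6   56.44] F along -6.81 lat -2.23 z -3.14 mom [1.34 0.44 0.12] x-axis [-0.6588  0.7523  0.0012]
```

>>> play_rows:
  plan: "1 -0.03 0.02 0 0;1 0 0 0 0;1 0 0 0 0;1 0 0 0 0;1 0 0 0 0;1 0 0 0 0"

```text
time_s: 16.15
ee_pos: [593.2, -2.6, 56.3]
orientation: [[-0.659, 0.752, -0.0], [0.752, 0.659, 0.002], [0.002, 0.001, -1.0]]
wrist_force: [-3.8, 7.1, -2.4]
gripper_width: 0.197
gripper_force: 80.4
```

```bash
python3 t.py .658 -.753; python3 - <<'E'
from h import *
q=robot.get_image("top")
print(np.abs(q["image"].astype(int)).mean())
cv2.imwrite("pics/t5.png",q["image"])
E
```

```text
16.15 [593.2   -2.59  56.34] F along -7.85 lat -1.76 z -2.37 mom [1.31 0.77 0.08] x-axis [-0.659   0.7522  0.0018]
117.74261067708333
```

>>> play_rows:
  plan: "1 0.3 0 0 0;1 0.5 0 0 0;1 0.5 0 0 0;1 0.5 0 0 0;1 0.5 0 0 0;1 0.5 0 0 0;1 0.35 0 0 0;1 0 0 0 0;1 0 0 -0.1 0;1 0 0 -0.1 0"

```text
time_s: 17.2
ee_pos: [552.7, 42.3, 60.5]
orientation: [[-0.657, 0.754, 0.001], [0.754, 0.657, -0.0], [-0.001, 0.0, -1.0]]
wrist_force: [0.7, -0.2, -2.1]
gripper_width: 0.203
gripper_force: 80.5
```

```bash
python3 t.py .658 -.753
```

```text
17.2 [552.73  42.35  60.48] F along 0.6 lat -0.44 z -2.11 mom [-0.04 -0.14 -0.06] x-axis [-6.572e-01  7.537e-01 -7.000e-04]
```

>>> play_rows:
  plan: "1 0 0 -0.5 0;1 0 0 -0.5 0;1 0 0 -0.5 -0.4;1 0 0 -0.5 -0.8;1 0 0 0 -1;1 0 0 0 -1;1 0 0 0 -1;1 0 0 0 -1;1 0 0 0 -1;1 0 0 0 -1"

```text
time_s: 18.2
ee_pos: [552.7, 42.8, 101.4]
orientation: [[-0.992, 0.129, 0.001], [0.129, 0.992, -0.0], [-0.001, -0.0, -1.0]]
wrist_force: [-0.2, -0.0, -3.0]
gripper_width: 0.201
gripper_force: 80.6
```

>>> play_rows:
  plan: "1 0 0 0 -1;1 0 0 0 -1;1 0 0 0 -1;1 0 0 0 -1;1 0 0 0 -1;1 0 0 0 -1;1 0 0 0 -1;1 0 0 0 -1;1 0 0 0 -0.5;1 0 0 0 0"

```text
time_s: 19.2
ee_pos: [552.6, 42.6, 101.0]
orientation: [[-0.754, -0.657, 0.001], [-0.657, 0.754, 0.0], [-0.001, -0.0, -1.0]]
wrist_force: [-1.2, -0.3, -2.8]
gripper_width: 0.2
gripper_force: 80.5
```

```bash
python3 t.py .7545 .6567; python3 - <<'E'
from h import *
s=robot.state(); R=np.array(s["orientation"]); print(s["qpos"].round(2), "tool delta to start", (R.T@(np.array([566.7,89.3,102])-s["ee_pos"])).round(1))
p=robot.get_image("wrist"); cv2.imwrite("pics/w6.png",p["image"])
hsv=p["image"].astype(int); 
E
```

```text
19.2 [552.65  42.64 101.03] F along -1.11 lat -0.53 z -2.85 mom [0.02 0.01 0.  ] x-axis [-7.541e-01 -6.568e-01 -6.000e-04]
[ 0.73  0.88 -1.22  1.89  0.95  1.1   1.41] tool delta to start [-41.2  26.   -1. ]
```

View pics/w6.png

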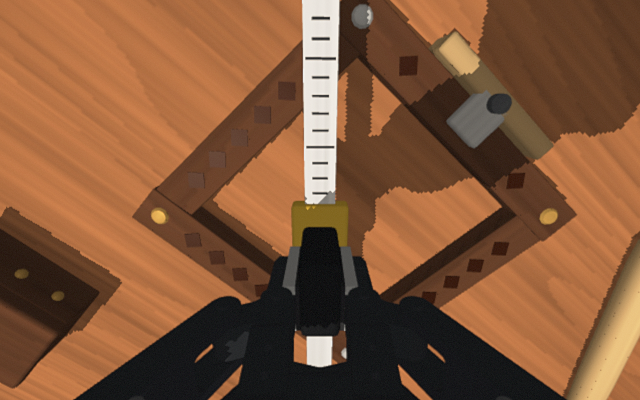

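>>> play_rows:
  plan: "1 -0.41 0.26 0 0;1 -0.41 0.26 0 0;1 -0.41 0.26 0 0;1 -0.41 0.26 0 0;1 -0.41 0.26 0 0;1 0 0 0 0;1 0 0 0 0"

```text
time_s: 19.95
ee_pos: [565.9, 90.0, 100.2]
orientation: [[-0.753, -0.658, -0.0], [-0.658, 0.753, -0.0], [0.0, -0.0, -1.0]]
wrist_force: [-0.2, 1.0, -2.1]
gripper_width: 0.203
gripper_force: 80.5
```

```bash
python3 t.py .7545 .6567; python3 - <<'E'
from h import *
p=robot.get_image("wrist"); s=robot.state()
h=cv2.cvtColor(p["image"],cv2.COLOR_BGR2HSV)
m=((h[...,0]>15)&(h[...,0]<32)&(h[...,1]>120)&(h[...,2]>140)).astype(np.uint8); m[:,280:360]=0
n,l,st,c=cv2.connectedComponentsWithStats(m)
for i in range(1,n):
    if 60<st[i,4]<600: print(c[i].round(1),st[i].tolist(),at_z(p,[c[i]],22)[0].round(1))
print("proj inn",proj(p,[[439.9,-21,22]]).round(1))
q=robot.get_image("top"); cv2.imwrite("pics/t7.png",cv2.resize(q["image"][200:270,230:380],(800,373),interpolation=cv2.INTER_CUBIC))
im=q["image"].astype(int); r=(im[...,2]>120)&(im[...,1]<70)&(im[...,0]<70); v,u=np.nonzero(r); k=(u>290)&(u<350)&(v>215)&(v<265); print(u[k],v[k])
if k.sum(): print("wings",at_z(q,[[u[k].mean(),v[k].mean()]],62)[0].round(1),"expect vertex+5u",(s["ee_pos"][:2]-193*np.array([.7545,.6567])).round(1))
E
```

```text
19.95 [565.88  90.02 100.24] F along 0.51 lat -0.85 z -2.06 mom [ 0.01 -0.05 -0.03] x-axis [-7.53e-01 -6.58e-01  4.00e-04]
[446.4   8. ] [430, 0, 32, 22, 221] [419.7  59.5  22. ]
[475.1  47.6] [469, 38, 12, 20, 75] [422.2  88.3  22. ]
[107.4 159.9] [99, 151, 18, 18, 226] [629.6 -44.8  22. ]
[604.3 266. ] [575, 209, 58, 112, 590] [454.5 279.6  22. ]
[579.1 326.3] [573, 316, 13, 23, 77] [499.4 314.2  22. ]
[558.1 374.2] [549, 354, 20, 41, 172] [541.1 345.2  22. ]
proj inn [[318.7 -72.4]]
[326 292 329 330 329 308 309 310 321 322 321 322 323 320 321 322 323 324
 291 294 295 296 299 320] [225 227 233 233 234 239 239 239 239 239 240 240 240 241 241 241 241 241
 244 244 244 244 244 251]
wings [411.8  -1.9  62. ] expect vertex+5u [420.3 -37.3]
```

>>> play_rows:
  plan: "1 0 0 0.4 0;1 0 0 0.4 0;1 0 0 0.4 0;1 0 0 0.4 0;1 0 0 0.3 0;1 0 0 0.2 0;1 0 0 0.1 0;1 0 0 0 0"

```text
time_s: 20.85
ee_pos: [565.9, 89.7, 56.1]
orientation: [[-0.754, -0.657, -0.0], [-0.657, 0.754, 0.0], [0.0, 0.0, -1.0]]
wrist_force: [0.6, 1.1, -2.8]
gripper_width: 0.196
gripper_force: 80.5
```

```bash
python3 t.py .7545 .6567; python3 - <<'E'
from h import *
q=robot.get_image("top"); s=robot.state()
im=q["image"].astype(int); r=(im[...,2]>110)&(im[...,1]<75)&(im[...,0]<75)&(im[...,2]>2*im[...,1]); v,u=np.nonzero(r); k=(u>312)&(u<345)&(v>215)&(v<262)
W=at_z(q,np.c_[u[k],v[k]],20); print(W[:,:2].round(0).tolist()); print("vertex exp",(s["ee_pos"][:2]-198*np.array([.7545,.6567])).round(1), "corner seat 424.1,-34.8")
E
```

```text
20.85 [565.91  89.68  56.13] F along 1.2 lat -0.41 z -2.76 mom [ 0.01 -0.06 -0.  ] x-axis [-7.536e-01 -6.573e-01  1.000e-04]
[[432.0, -48.0], [429.0, -48.0], [426.0, -48.0], [413.0, -22.0], [413.0, -25.0], [410.0, -19.0], [410.0, -22.0], [410.0, -25.0], [410.0, -29.0], [406.0, -19.0], [407.0, -22.0], [407.0, -25.0], [407.0, -29.0]]
vertex exp [416.7 -40.3] corner seat 424.1,-34.8
```

>>> play_rows:
  plan: "1 -0.2 0 0 0;1 -0.3 0 0 0;1 -0.3 0 0 0;1 -0.2 0 0 0;1 -0.2 0 0 0;1 -0.1 0 0 0;1 -0.1 0 0 0;1 0 0 0 0;1 0 0 0 0"

```text
time_s: 21.8
ee_pos: [587.1, 108.0, 56.3]
orientation: [[-0.754, -0.657, 0.0], [-0.657, 0.754, -0.0], [-0.0, -0.0, -1.0]]
wrist_force: [-1.6, -2.0, -2.7]
gripper_width: 0.202
gripper_force: 80.4
```

```bash
python3 t.py .7545 .6567
```

```text
21.8 [587.06 107.96  56.3 ] F along -2.53 lat 0.41 z -2.7 mom [-0.46  0.32  0.1 ] x-axis [-0.7536 -0.6573 -0.    ]
```

>>> play_rows:
  plan: "1 -0.05 0 0 0;1 -0.05 0 0 0;1 -0.05 0 0 0;1 0 0 0 0"

```text
time_s: 22.2
ee_pos: [589.5, 110.0, 56.4]
orientation: [[-0.754, -0.657, 0.0], [-0.657, 0.754, -0.0], [-0.0, -0.0, -1.0]]
wrist_force: [-1.5, -1.8, -2.1]
gripper_width: 0.202
gripper_force: 80.4
```

>>> play_rows:
  plan: "1 -0.05 0 0 0;1 0 0 0 0"

```text
time_s: 22.4
ee_pos: [590.2, 110.7, 56.3]
orientation: [[-0.754, -0.657, 0.0], [-0.657, 0.754, 0.0], [-0.0, -0.0, -1.0]]
wrist_force: [-2.7, -2.5, -2.5]
gripper_width: 0.201
gripper_force: 80.4
```

```bash
python3 t.py .7545 .6567
```

```text
22.4 [590.16 110.72  56.33] F along -3.65 lat 0.1 z -2.53 mom [-0.49  0.36  0.11] x-axis [-7.536e-01 -6.574e-01 -1.000e-04]
```

>>> play_rows:
  plan: "1 -0.05 0 0 0;1 0 0 0 0"

```text
time_s: 22.6
ee_pos: [590.9, 111.4, 56.3]
orientation: [[-0.754, -0.657, 0.0], [-0.657, 0.754, 0.0], [-0.0, -0.0, -1.0]]
wrist_force: [-1.5, -2.1, -2.6]
gripper_width: 0.201
gripper_force: 80.4
```

>>> play_rows:
  plan: "1 -0.05 0 0 0;1 0 0 0 0"

```text
time_s: 22.8
ee_pos: [591.6, 111.8, 56.2]
orientation: [[-0.754, -0.657, -0.0], [-0.657, 0.754, -0.0], [0.0, -0.0, -1.0]]
wrist_force: [-1.1, -2.8, -2.4]
gripper_width: 0.201
gripper_force: 80.4
```

```bash
python3 t.py .7545 .6567
```

```text
22.8 [591.57 111.83  56.25] F along -2.62 lat 1.41 z -2.39 mom [-0.59  0.41  0.08] x-axis [-7.537e-01 -6.572e-01  3.000e-04]
```

>>> play_rows:
  plan: "1 -0.05 -0.02 0 0;1 0 0 0 0"

```text
time_s: 23.0
ee_pos: [592.3, 111.8, 56.1]
orientation: [[-0.754, -0.657, -0.001], [-0.657, 0.754, -0.001], [0.001, -0.0, -1.0]]
wrist_force: [-3.1, -3.8, -2.8]
gripper_width: 0.202
gripper_force: 80.4
```

>>> play_rows:
  plan: "1 -0.05 -0.02 0 0;1 0 0 0 0"

```text
time_s: 23.2
ee_pos: [593.0, 111.8, 55.9]
orientation: [[-0.754, -0.657, -0.002], [-0.657, 0.754, -0.001], [0.002, -0.0, -1.0]]
wrist_force: [-3.8, -4.0, -2.6]
gripper_width: 0.197
gripper_force: 80.5
```

```bash
python3 t.py .7545 .6567
```

```text
23.2 [593.03 111.84  55.91] F along -5.48 lat 0.5 z -2.64 mom [-1.02  0.87  0.  ] x-axis [-0.754  -0.6569  0.0022]
```

>>> play_rows:
  plan: "1 -0.05 0 0 0;1 0 0 0 0;1 0 0 0 0"

```text
time_s: 23.5
ee_pos: [593.5, 111.9, 55.7]
orientation: [[-0.754, -0.657, -0.002], [-0.657, 0.754, -0.003], [0.003, -0.0, -1.0]]
wrist_force: [-4.5, -4.5, -2.6]
gripper_width: 0.198
gripper_force: 80.5
```

```bash
python3 t.py .7545 .6567
```

```text
23.5 [593.46 111.86  55.7 ] F along -6.3 lat 0.43 z -2.62 mom [-1.25  1.02  0.02] x-axis [-0.7542 -0.6567  0.0034]
```

>>> play_rows:
  plan: "1 -0.05 0 0 0;1 0 0 0 0;1 0 0 0 0;1 0 0 0 0;1 0 0 0 0;1 0 0 0 0;1 0 0 0 0"

```text
time_s: 24.2
ee_pos: [593.8, 111.9, 55.5]
orientation: [[-0.754, -0.657, -0.003], [-0.657, 0.754, -0.004], [0.005, -0.001, -1.0]]
wrist_force: [-5.8, -6.8, -1.6]
gripper_width: 0.202
gripper_force: 80.6
```

```bash
python3 t.py .7545 .6567; python3 - <<'E'
from h import *
q=robot.get_image("top"); cv2.imwrite("pics/t8.png",q["image"])
im=q["image"].astype(int); r=(im[...,2]>110)&(im[...,1]<75)&(im[...,0]<75)&(im[...,2]>2*im[...,1]); v,u=np.nonzero(r); k=(u>312)&(u<345)&(v>215)&(v<262)
W=at_z(q,np.c_[u[k],v[k]],20); print(W[:,:2].round(0).tolist())
E
```

```text
24.2 [593.79 111.94  55.53] F along -8.9 lat 1.33 z -1.62 mom [-1.53  1.24 -0.03] x-axis [-0.7542 -0.6566  0.0048]
[[439.0, -41.0], [439.0, -45.0], [435.0, -41.0], [435.0, -45.0], [419.0, -16.0], [419.0, -19.0], [419.0, -22.0], [416.0, -16.0], [416.0, -19.0], [416.0, -22.0], [416.0, -25.0]]
```

>>> play_rows:
  plan: "1 0.2 0 0 0;1 0.4 0 0 0;1 0.5 0 0 0;1 0.5 0 0 0;1 0.3 0 0 0;1 0 0 0 0;1 0 0 -0.2 0;1 0 0 -0.6 0;1 0 0 -0.8 0;1 0 0 -0.8 0"

```text
time_s: 25.25
ee_pos: [566.9, 89.7, 106.2]
orientation: [[-0.753, -0.658, 0.001], [-0.658, 0.753, 0.001], [-0.001, -0.0, -1.0]]
wrist_force: [0.3, -0.4, -2.6]
gripper_width: 0.2
gripper_force: 80.4
```

>>> play_rows:
  plan: "1 0 0 0 0.5;1 0 0 0 0.9;1 0 0 0 1;1 0 0 0 1;1 0 0 0 1;1 0 0 0 1;1 0 0 0 1;1 0 0 0 1;1 0 0 0 0.7;1 0 0 0 0.2"

```text
time_s: 26.25
ee_pos: [567.1, 89.6, 105.9]
orientation: [[-0.994, 0.113, 0.002], [0.113, 0.994, 0.0], [-0.002, 0.0, -1.0]]
wrist_force: [-0.8, 0.5, -2.9]
gripper_width: 0.201
gripper_force: 80.4
```

```bash
python3 - <<'E'
from h import *
s=robot.state(); R=np.array(s["orientation"]); print(s["ee_pos"].round(1),s["wrist_force"].round(1),R[:,0].round(3),"delta",(R.T@(np.array([564.4,-266,102])-s["ee_pos"])).round(1))
E
```

```text
[567.1  89.6 105.9] [-0.8  0.5 -2.9] [-0.994  0.113 -0.002] delta [ -37.6 -353.6    3.9]
```

>>> play_rows:
  plan: "1 -0.05 -0.4 0 0;1 -0.1 -0.9 0 0;1 -0.1 -1 0 0;1 -0.1 -1 0 0;1 -0.1 -1 0 0;1 -0.1 -1 0 0;1 -0.1 -1 0 0;1 -0.1 -1 0 0;1 -0.1 -1 0 0;1 -0.1 -1 0 0"

```text
time_s: 27.25
ee_pos: [564.4, -99.5, 104.7]
orientation: [[-0.994, 0.111, 0.0], [0.111, 0.994, -0.0], [-0.0, -0.0, -1.0]]
wrist_force: [-0.5, -0.2, -1.7]
gripper_width: 0.197
gripper_force: 80.4
```

>>> play_rows:
  plan: "1 -0.1 -1 0 0;1 -0.1 -1 0 0;1 -0.1 -1 0 0;1 -0.1 -1 0 0;1 -0.1 -1 0 0;1 -0.1 -1 0 0;1 -0.1 -1 0 0;1 -0.1 -0.9 0 0;1 -0.1 -0.45 0 0;1 0 0 0 0"

```text
time_s: 28.25
ee_pos: [563.2, -268.1, 104.3]
orientation: [[-0.993, 0.115, 0.0], [0.115, 0.993, -0.0], [-0.0, -0.0, -1.0]]
wrist_force: [-0.2, 0.7, -2.8]
gripper_width: 0.2
gripper_force: 80.4
```

```bash
python3 - <<'E'
from h import *
s=robot.state(); R=np.array(s["orientation"]); print(s["ee_pos"].round(1),s["wrist_force"].round(1),R[:,0].round(3),"delta",(R.T@(np.array([564.4,-266,56])-s["ee_pos"])).round(1))
q=robot.get_image("top")
c=np.array([[230+u/4-.375,140+v/4-.375] for u,v in [(612,68),(728,80),(690,508),(568,494)]])
E
```

```text
[ 563.2 -268.1  104.3] [-0.2  0.7 -2.8] [-0.993  0.115 -0.   ] delta [-0.9  2.3 48.3]
```

>>> play_rows:
  plan: "1 -0.05 0.1 0.6 0;1 0 0 0.6 0;1 0 0 0.5 0;1 0 0 0.4 0;1 0 0 0.15 0;1 0 0 0.05 0;1 0 0 0.05 0;1 0 0 0.05 0;1 0 0 0 0"

```text
time_s: 29.2
ee_pos: [564.9, -264.2, 56.6]
orientation: [[-0.994, 0.113, 0.0], [0.113, 0.994, -0.0], [-0.0, -0.0, -1.0]]
wrist_force: [0.1, 0.4, -2.9]
gripper_width: 0.199
gripper_force: 80.5
```

>>> play_rows:
  plan: "1 0 0 0.05 0;1 0 0 0.05 0;1 0 0 0 0"

```text
time_s: 29.5
ee_pos: [565.0, -264.2, 55.2]
orientation: [[-0.994, 0.113, 0.0], [0.113, 0.994, -0.001], [-0.0, -0.001, -1.0]]
wrist_force: [-1.7, 1.1, 4.2]
gripper_width: 0.202
gripper_force: 81.5
```

>>> play_rows:
  plan: "-1 0 0 0 0;-1 0 0 0 0;-1 0 0 0 0;-1 0 0 0 0;-1 0 0 0 0;-1 0 0 -0.5 0;-1 0 0 -1 0;-1 0 0 -1 0;-1 0 0 -1 0;-1 0 0 -1 0"

```text
time_s: 30.5
ee_pos: [565.3, -264.1, 147.1]
orientation: [[-0.994, 0.112, 0.002], [0.112, 0.994, -0.001], [-0.002, -0.001, -1.0]]
wrist_force: [-0.5, -0.8, -0.4]
gripper_width: 0.997
gripper_force: 0.0
```

```bash
python3 - <<'E'
from h import *
s=robot.state(); print(s["ee_pos"].round(1),s["gripper_width"])
p=robot.get_image("wrist"); q=robot.get_image("scene")
cv2.imwrite("pics/c9.png",np.hstack([cv2.resize(p["image"],(400,250)),cv2.resize(q["image"][110:235,220:420],(400,250))]))
E
```

```text
[ 565.3 -264.1  147.1] 0.9970538891102896
```

View pics/c9.png

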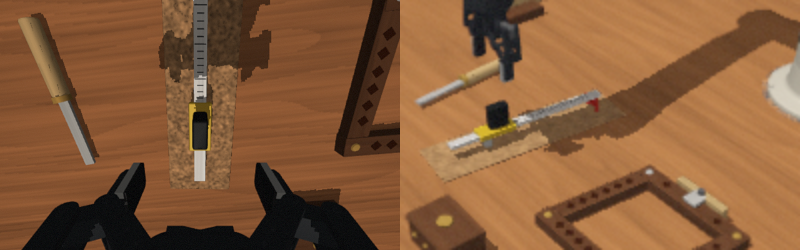

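>>> play_rows:
  plan: "1 0 0 0 -0.93;1 -0.34 0.9 0 0;1 -0.34 1 0 0;1 -0.34 1 0 0;1 -0.34 1 0 0;1 -0.34 1 0 0;1 -0.34 1 0 0;1 -0.34 1 0 0;1 -0.34 1 0 0;1 -0.34 0.9 0 0"
  newtons: 40

```text
time_s: 31.6
ee_pos: [629.4, -88.3, 144.3]
orientation: [[-1.0, 0.019, -0.0], [0.019, 1.0, -0.0], [0.0, -0.0, -1.0]]
wrist_force: [-0.2, 1.0, 0.2]
gripper_width: 0.001
gripper_force: 0.0
```

```bash
cat > m.py <<'E'
from h import *
def studs(p,guess,r=9):
    out={}
    for n,g in guess.items():
        u,v=proj(p,[[*g,22]])[0]
        if not(r<u<639-r and r<v<399-r): continue
        x,y=int(round(u)),int(round(v)); P=p["image"][y-r:y+r+1,x-r:x+r+1].astype(float).sum(2)
        w=np.clip(P-(np.percentile(P,50)+P.max())/2,0,None); gy,gx=np.mgrid[y-r:y+r+1,x-r:x+r+1]
        out[n]=at_z(p,[[(gx*w).sum()/w.sum(),(gy*w).sum()/w.sum()]],22)[0][:2]
    return out
E
python3 - <<'E'
from m import *
s=robot.state(); print(s["ee_pos"].round(1),s["orientation"].round(3)[:,0],s["qpos"].round(2))
G=dict(bn=(443.5,168.9),inn=(439.9,-21),if_=(632,146.2),bf=(629.3,-43.8))
for n,r in(("top",3),("wrist",10)):
    p=robot.get_image(n); print(n,{k:v.round(1).tolist() for k,v in studs(p,G,r).items()})
E
```

```text
[629.4 -88.3 144.3] [-1.     0.019  0.   ] [ 0.81  0.83 -1.09  1.66  0.8   1.16  1.06]
top {'bn': [443.6, 168.4], 'inn': [439.1, -20.8], 'if_': [631.7, 146.1], 'bf': [629.2, -43.9]}
wrist {'if_': [633.4, 144.3], 'bf': [630.2, -45.6]}
```

>>> play_rows:
  plan: "1 0 0 0.9 0;1 0 0 0.9 0;1 0 0 0.9 0;1 0 0 0.9 0;1 0 0 0.9 0;1 0 0 0.9 0;1 0 0 0.6 0;1 0 0 0.2 0;1 0 0 0 0"

```text
time_s: 32.6
ee_pos: [629.2, -89.0, 19.7]
orientation: [[-1.0, 0.02, -0.001], [0.02, 1.0, 0.0], [0.001, 0.0, -1.0]]
wrist_force: [-0.3, 0.2, -0.1]
gripper_width: -0.0
gripper_force: 0.0
```

>>> play_rows:
  plan: "1 0 0.2 0 0;1 0 0.1 0 0;1 0 0.1 0 0;1 0 0.1 0 0;1 0 0 0 0"

```text
time_s: 33.1
ee_pos: [629.8, -78.8, 20.7]
orientation: [[-1.0, 0.019, 0.001], [0.019, 1.0, 0.0], [-0.001, 0.0, -1.0]]
wrist_force: [0.4, -0.7, 0.3]
gripper_width: -0.002
gripper_force: 0.0
```

Free still; creep to contact.

>>> play_rows:
  plan: "1 0 0.1 0 0;1 0 0.1 0 0;1 0 0.05 0 0;1 0 0.05 0 0;1 0 0 0 0"

```text
time_s: 33.6
ee_pos: [629.7, -73.6, 20.3]
orientation: [[-1.0, 0.02, -0.0], [0.02, 1.0, -0.0], [0.0, -0.0, -1.0]]
wrist_force: [0.6, -0.1, -0.5]
gripper_width: 0.001
gripper_force: 0.2
```

>>> play_rows:
  plan: "1 0 0.05 0 0;1 0 0.05 0 0;1 0 0.05 0 0;1 0 0 0 0"

```text
time_s: 34.0
ee_pos: [629.7, -73.0, 20.3]
orientation: [[-1.0, 0.022, -0.001], [0.022, 1.0, -0.004], [0.001, -0.004, -1.0]]
wrist_force: [-1.1, -5.7, 1.4]
gripper_width: 0.001
gripper_force: 3.1
```

>>> play_rows:
  plan: "1 0 0.06 0 0;1 0 0.06 0 0;1 0 0.06 0 0;1 0 0 0 0"

```text
time_s: 34.4
ee_pos: [629.9, -71.9, 20.3]
orientation: [[-1.0, 0.023, -0.001], [0.023, 1.0, -0.007], [0.001, -0.007, -1.0]]
wrist_force: [-0.8, -9.6, 2.4]
gripper_width: -0.002
gripper_force: 5.0
```

>>> play_rows:
  plan: "1 0 0.06 0 0;1 0 0.06 0 0;1 0 0.06 0 0;1 0 0.06 0 0;1 0 0 0 0"

```text
time_s: 34.9
ee_pos: [630.5, -67.5, 20.3]
orientation: [[-1.0, 0.024, -0.0], [0.024, 1.0, -0.007], [-0.0, -0.007, -1.0]]
wrist_force: [-0.9, -9.9, 2.4]
gripper_width: -0.002
gripper_force: 5.2
```

>>> play_rows:
  plan: "1 0 0.06 0 0;1 0 0.06 0 0;1 0 0.06 0 0;1 0 0.06 0 0;1 0 0.06 0 0;1 0 0.06 0 0;1 0 0.06 0 0;1 0 0.06 0 0;1 0 0.05 0 0;1 0 0 0 0"

```text
time_s: 35.9
ee_pos: [631.0, -57.0, 20.3]
orientation: [[-1.0, 0.024, 0.001], [0.024, 1.0, -0.007], [-0.001, -0.007, -1.0]]
wrist_force: [1.4, -10.6, 1.4]
gripper_width: -0.002
gripper_force: 5.2
```

```bash
cat > n.py <<'E'
from m import *
s=robot.state(); print(s["ee_pos"].round(1),s["wrist_force"].round(1))
G=dict(bn=(443.5,168.9),inn=(439.9,-21),if_=(632,163.5),bf=(629.3,-26.5))
p=robot.get_image("top"); S=studs(p,G,3); print({k:v.round(1).tolist() for k,v in S.items()})
d=lambda a,b:round(float(np.linalg.norm(S[a]-S[b])),1)
print("brass",d('bn','bf'),"iron",d('inn','if_'),"far",d('bf','if_'),"near",d('bn','inn'))
cv2.imwrite("pics/t10.png",p["image"])
q=robot.get_image("scene"); S=studs(q,G,5); print({k:v.round(1).tolist() for k,v in S.items()})
E
python3 n.py
```

```text
[631.  -57.   20.3] [  1.4 -10.6   1.4]
{'bn': [443.5, 168.4], 'inn': [439.0, -21.0], 'if_': [633.4, 162.2], 'bf': [632.1, -28.3]}
brass 272.5 iron 267.0 far 190.4 near 189.4
{'bn': [429.7, 164.6], 'inn': [440.7, -21.2], 'if_': [634.0, 162.0], 'bf': [633.8, -28.3]}
```

>>> play_rows:
  plan: "1 0 0.06 0 0;1 0 0.06 0 0;1 0 0.06 0 0;1 0 0 0 0;1 0 0 0 0"

```text
time_s: 36.5
ee_pos: [631.1, -53.4, 20.3]
orientation: [[-1.0, 0.024, 0.001], [0.024, 1.0, -0.007], [-0.001, -0.007, -1.0]]
wrist_force: [0.7, -10.6, 1.2]
gripper_width: 0.0
gripper_force: 5.2
```

```bash
python3 n.py
```

```text
[631.1 -53.4  20.3] [  0.7 -10.6   1.2]
{'bn': [443.6, 168.4], 'inn': [439.1, -20.8], 'if_': [633.7, 165.9], 'bf': [639.6, -34.2]}
brass 281.9 iron 269.7 far 200.2 near 189.3
{'bn': [429.6, 164.5], 'inn': [440.6, -21.2], 'if_': [634.3, 165.7], 'bf': [632.2, -25.4]}
```

>>> play_rows:
  plan: "1 0 -0.3 0 0;1 0 -0.6 0 0;1 0 -0.8 0 0;1 0 -0.5 -0.4 0;1 0 -0.5 -0.9 0;1 0 -0.5 -0.9 0;1 0 -0.5 -0.9 0;1 0 -0.5 -0.9 0;1 0 -0.5 -0.9 0;1 0 0 0 0"

```text
time_s: 37.6
ee_pos: [630.3, -144.2, 122.0]
orientation: [[-1.0, 0.023, 0.005], [0.023, 1.0, -0.002], [-0.005, -0.002, -1.0]]
wrist_force: [0.7, -0.8, -0.1]
gripper_width: -0.002
gripper_force: 0.0
```

```bash
python3 n.py; python3 - <<'E'
from m import *
G=dict(if_=(633,165),bf=(631.3,-25))
p=robot.get_image("wrist"); S=studs(p,G,10); print(S)
t=cv2.imread("pics/t10.png"); q=robot.get_image("top"); cv2.imwrite("pics/c11.png",cv2.resize(q["image"][140:270,230:430],(800,520),interpolation=cv2.INTER_CUBIC))
E
```

```text
[ 630.3 -144.2  122. ] [ 0.7 -0.8 -0.1]
{'bn': [443.6, 168.5], 'inn': [440.1, -19.2], 'if_': [633.8, 165.9], 'bf': [630.4, -24.3]}
brass 268.4 iron 268.0 far 190.2 near 187.7
{'bn': [429.6, 164.5], 'inn': [440.7, -21.3], 'if_': [634.2, 165.7], 'bf': [627.1, -38.8]}
{'bf': array([631.51088482, -25.74736131])}
```

View pics/c11.png

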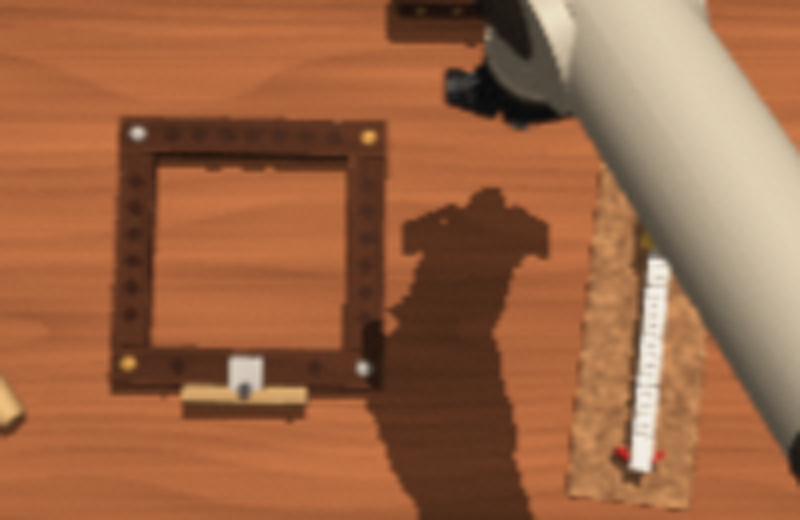

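```bash
python3 -c "
from station import robot
print(robot.finish_job())"
```

```text
the job is handed in; nothing more can be done
None
```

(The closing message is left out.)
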